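# Load the specimen dryer under its bifold cover

### The job

Load the bench-top dryer with the fruit specimens: push the dryer's bifold dust cover back by its orange knob until its two panels are folded flat against each other, draw the tray all the way out from under the hood by its black pull, and stand every specimen tin from the bench upright in a tray cell of its own. Then slide the loaded tray fully home under the hood and bring the cover shut again. Leave the hand lens, the jar and the twig where they are.

Things in the scene. Friction and masses are not known exactly. Their poses are not given: they have to be found in the camera images.
- dryer: Fixed bench-top dryer, 250 (its x) by 430 mm (its y). Origin on the bench below the middle of the hood's front edge. Its y axis ('out') points from the blue blower housing (y -220 to -85, 173 mm high) to the loading bay (open above from y 0 to 203). Walls 88 mm high, rails on the side walls to 90: inner faces of the side walls at x -118 and 118, of the end wall at y 203.
- hood_edge (a point): Middle of the front edge of the low hood roof, on its top, 88 mm above the bench; axes as the dryer's. The roof spans 236 mm in x and reaches 85 mm back to the blower housing, underside 80 mm above the bench; the tray slides in below it.
- cover (a joint): Bifold cover, rad risen by the rear panel: 0 shut (panels a shallow roof, each sloping 0.24), 1.32 fully folded (both upright, back to back). Knob travel towards the blower = 0.206 - 0.212 cos(0.24 + value) m. About 4 N starts it moving; let go, it sinks shut from below about 0.9 and stays put when folded.
- cover_hinge (a point): Middle of the fixed hinge of the cover, 65 mm behind the hood's edge, 90 mm above the bench. Rear and front clear panels in aluminium frames, each 236 mm wide, 106 mm deep, 5 mm thick, hinged to each other; the front one is hinged to an aluminium lead bar, 63 mm deep, top at 98 mm, which slides level along the rails.
- cover_knob (a point): Top centre of the orange knob on the cover's lead bar: 26 mm (dryer x) by 14 mm (dryer y), rising from 98 to 132 mm above the bench. It stays upright and runs straight along the dryer's y axis, from y 196 (shut) to y -8 (folded). When folded, the upright panels stand 48 mm behind its centre, reaching 196 mm above the bench.
- tray (a joint): Sliding steel tray in the dryer, m: 0 is fully home under the hood (the stop), 0.137 is drawn fully out into the bay (the other stop). Runs along the dryer's y axis with about 1 to 2 N of friction.
- tray_mid (a point): Middle of the tray's floor, on its top face, 18 mm above the bench, axes as the dryer's. Tray 214 mm (x) by 124 mm (y), with 3 by 2 cells, rims and dividers 2 mm thick and 12 mm high above the floor. Moves with the tray.
- tray_knob (a point): Centre of the top of the tray's upright black pull, 26 mm (dryer x) by 14 mm (dryer y), top 80 mm above the bench and solid down to the floor height, on the tray's midline, 97 mm towards 'out' from tray_mid. With the tray home it stands 40 mm outside the hood's edge; it lies below the cover when that is closed.
- cell0 (a point): Middle of the floor of tray cell 0 (68 by 58 mm inside, 18 mm above the bench); cells 0-2 are the row nearer the blower, 3-5 the row nearer the pull, from dryer -x to +x.
- cell1 (a point): Middle of the floor of tray cell 1 (68 by 58 mm inside, 18 mm above the bench); cells 0-2 are the row nearer the blower, 3-5 the row nearer the pull, from dryer -x to +x.
- cell2 (a point): Middle of the floor of tray cell 2 (68 by 58 mm inside, 18 mm above the bench); cells 0-2 are the row nearer the blower, 3-5 the row nearer the pull, from dryer -x to +x.
- cell3 (a point): Middle of the floor of tray cell 3 (68 by 58 mm inside, 18 mm above the bench); cells 0-2 are the row nearer the blower, 3-5 the row nearer the pull, from dryer -x to +x.
- cell4 (a point): Middle of the floor of tray cell 4 (68 by 58 mm inside, 18 mm above the bench); cells 0-2 are the row nearer the blower, 3-5 the row nearer the pull, from dryer -x to +x.
- cell5 (a point): Middle of the floor of tray cell 5 (68 by 58 mm inside, 18 mm above the bench); cells 0-2 are the row nearer the blower, 3-5 the row nearer the pull, from dryer -x to +x.
- tin0: Open aluminium specimen tin with dark brown dried fruits in it, round, 42 mm across, 40 mm high, about 70 g; origin at the centre of its underside, z up. Stands on the bench at the left at the start; may be absent.
- tin1: Open aluminium specimen tin with orange-red dried fruits in it, round, 42 mm across, 40 mm high, about 70 g; origin at the centre of its underside, z up. Stands on the bench at the left at the start; may be absent.
- tin2: Open aluminium specimen tin with mid-brown dried fruits in it, round, 42 mm across, 40 mm high, about 70 g; origin at the centre of its underside, z up. Stands on the bench at the left at the start; may be absent.
- tin3: Open aluminium specimen tin with cork-coloured dried fruits in it, round, 42 mm across, 40 mm high, about 70 g; origin at the centre of its underside, z up. Stands on the bench at the left at the start; may be absent.
- tin4: Open aluminium specimen tin with yellow dried fruits in it, round, 42 mm across, 40 mm high, about 70 g; origin at the centre of its underside, z up. Stands on the bench at the left at the start; may be absent.
- tin5: Open aluminium specimen tin with bright red dried fruits in it, round, 42 mm across, 40 mm high, about 70 g; origin at the centre of its underside, z up. Stands on the bench at the left at the start; may be absent.
- lens: Bystander: hand lens lying flat, 52 mm steel ring, origin at the ring's centre on the bench, black handle 85 mm along its -x.
- seed_jar: Bystander: amber jar with a white cap, 56 mm across, 80 mm high; origin at the centre of its underside.
- fruit_twig: Bystander: dried twig with round fruits, 130 mm long along its x, 40 mm wide, 23 mm high; origin under its middle.

How it is judged:
By the outcome, as a careful person would: the job done as asked, in the order asked, and still so for the second after the job is handed in, with the robot touching nothing.
Of tin0, tin1, tin2, tin3, tin4, tin5 only 4 to 6 are there at a start; the rules pass over those that are not, and their reading is None.
At some moment in a run one of tin0, tin1, tin2, tin3, tin4, tin5 may be knocked a few centimetres aside while the robot is not near it.
It also fails if it takes over 210 s, if anything falls off the work surface, if the arm or the gripper's body presses on something with over 40 N, if the wrist force passes 120 N, or if a joint passes its speed limit or range.

### The arm

A 7-joint arm with a two-finger parallel gripper is mounted at the origin on the work surface. World frame = base frame: x ahead of the robot, y to its left, z up, the work surface at z = 0. Lengths are in m, angles in rad, forces in N, time in s.
With the tool pointing down it reaches from about 0.425 to 1.025 m from the base axis. Payload 9.4 kg.
Tool frame: the origin (TCP) lies at the very end of the fingers, on their centre line; the grasp point (between the pads) lies ctrl.pinch_z behind it (ctrl.pinch_z is the distance from the TCP to the grasp point, in m); z points along the fingers, y is the line along which they close (so a half turn about z gives the same grasp; the last joint's range is limited). The gripper opens to 93 mm and grips with 3 to 60 N. Pads are 15 mm wide; open, the fingers measure 128 mm over their backs; the gripper's body (75 mm by 188 mm) begins 65 mm behind the grasp point.
Start: joints at [-1.402, 0.599, -0.003, 1.599, 0.002, 0.943, -0.08], TCP at [0.176, 0.703, 0.219] pointing down, gripper open.
Joint ranges: [-2.57, 2.57], [-0.35, 1.97], [-1.29, 1.29], [0.11, 2.56], [-1.05, 4.19], [0.11, 1.86], [-2.63, 2.63]. Speed limits (rad/s): [2.22, 2.22, 3.01, 3.01, 3.14, 3.14, 3.14].

### API

Orientations are given as a rotation vector (axis times angle).
In Python, from workcell import ctrl gives the robot as it stands.
- The arm moves only by the tool shift_gripper, called after "Request:" by a JSON object that holds its "fn" and its "kwargs". Schema: {"type":"object","properties":{"steps":{"type":"array","items":{"type":"object","properties":{"d":{"type":"array","items":{"type":"number"},"minItems":3,"maxItems":3},"rot":{"type":"array","items":{"type":"number"},"minItems":3,"maxItems":3}},"additionalProperties":false},"minItems":1,"maxItems":5},"jaw":{"type":"number"},"grip_force":{"type":"number"},"only":{"type":"string"},"quiet":{"type":"boolean"},"lines":{"type":"string"}},"required":["steps"],"additionalProperties":false}. steps is a list of rows, 1 to 5 of them, each an object with the fields d (a list: dx, dy, dz in units of 5 mm), rot (a list: a rotation vector rx, ry, rz in units of 0.2 rad); a field left out counts as zero; each row shifts and turns the commanded pose from where the row before left it, along the tool's axes as they then stand; what a row does not reach is not made up. A row lasts 1/10 s, in which the tool goes at most 0.05 m and 0.15 rad, less where a joint would pass 70% of its speed; a pose out of reach is approached as far as the arm can. jaw is the finger opening in m, set as the call begins (left out keeps the last). The fingers move at their own pace and stop on an object; grip_force is the grip in N (left out, the last holds). Time passes only in rows, so rows that do not move let the fingers close. The tool returns the time, the measured TCP pose, the force, the opening and the grip force at its end. only (a regular expression) keeps the lines of the reply that match it, lines (a string "A,B") keeps lines A to B, and quiet returns only ok. Input that does not fit is refused with a message, and nothing moves.
- ctrl.observe(): the state, without advancing time (a new reading comes with each control period).
- ctrl.capture(name): name is "side" or "top"; returns a dict with "frame" (384x512x3 uint8, red, green, blue), "intrinsics" (3x3 intrinsics, pixels), "cam_to_world" (4x4, takes a point from camera to world coordinates). Camera axes: x right, y up, looking along -z (the intrinsics and any distortion apply to the point x, -y, -z); pixel columns grow to the right and rows downward; lengths in m; the calibration is good to about 2 mm. A picture is of the moment at which its call begins. There is no depth.
- ctrl.hand_in(): hands the job in; it is judged then, once.
The state is a dict: "t": time; "qpos": joint angles; "qvel": joint speeds; "effort": joint torques, N m; "eef_pos": TCP position; "eef_rot": TCP orientation; "force": force on the tool from outside, world axes, zero at the start; "ft_torque": the same for the moment, N m; "opening": finger opening in m; "gripper_force": force on a finger pad.
Only numpy, scipy, OpenCV 4.12 (cv2) and the standard library are available. Lean on these libraries where they do the work, as an engineer would, in place of code of your own. Each camera call takes 0.05 s, during which the arm holds its last target. There are 200 camera calls.

## Working session

There is one attempt and no reset: what is moved stays moved. The work goes in short steps, Python scripts to look and compute and a tool call to move; the robot and the scene stay as the last step left them, time stands still between calls to the robot, and variables do not carry over. Pictures are saved under pics/ and viewed, at most 14 in all, crops included, and the job is handed in when it is done.

```bash
ls; mkdir -p pics
```

Run:
```python
from workcell import ctrl
import cv2
s=ctrl.observe();print(s['eef_pos'],s['eef_rot'],ctrl.pinch_z,s['opening'],s['t'])
for n in('top','side'):
    c=ctrl.capture(n);cv2.imwrite(f'pics/{n}0.png',cv2.resize(c['frame'][:,:,::-1],(768,576)));print(n,c['intrinsics'].tolist(),c['cam_to_world'].round(4).tolist(),[k for k in c])
```

```text
pics
workcell.py
[0.17630038 0.70273518 0.21775919] [-3.84957621e-01 -3.11787094e+00  2.44022644e-03] 0.0188 0.09334936807643258 0.0
top [[354.12591505609595, 0.0, 254.4487642671708], [0.0, 354.12591505609595, 191.92153901464425], [0.0, 0.0, 1.0]] [[0.0165, 0.9979, -0.0624, 0.5033], [-0.9998, 0.0174, 0.0138, -0.016], [0.0149, 0.0621, 0.998, 1.1748], [0.0, 0.0, 0.0, 1.0]] ['frame', 'intrinsics', 'cam_to_world']
side [[373.3879347795054, 0.0, 254.59593543611484], [0.0, 373.3879347795054, 190.9185592969748], [0.0, 0.0, 1.0]] [[-0.9939, 0.0869, -0.0682, 0.482], [-0.1099, -0.7159, 0.6895, 0.7021], [0.0111, 0.6927, 0.7211, 0.876], [0.0, 0.0, 0.0, 1.0]] ['frame', 'intrinsics', 'cam_to_world']
```
View pics/top0.png

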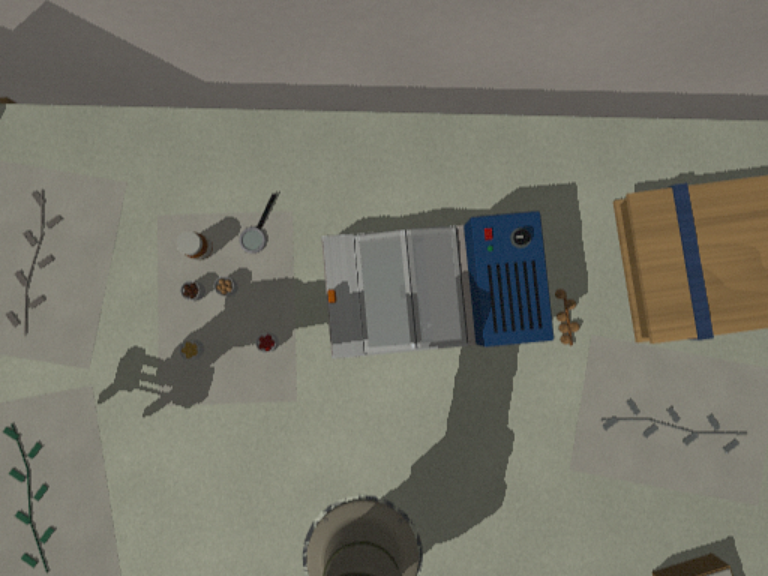

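View pics/side0.png

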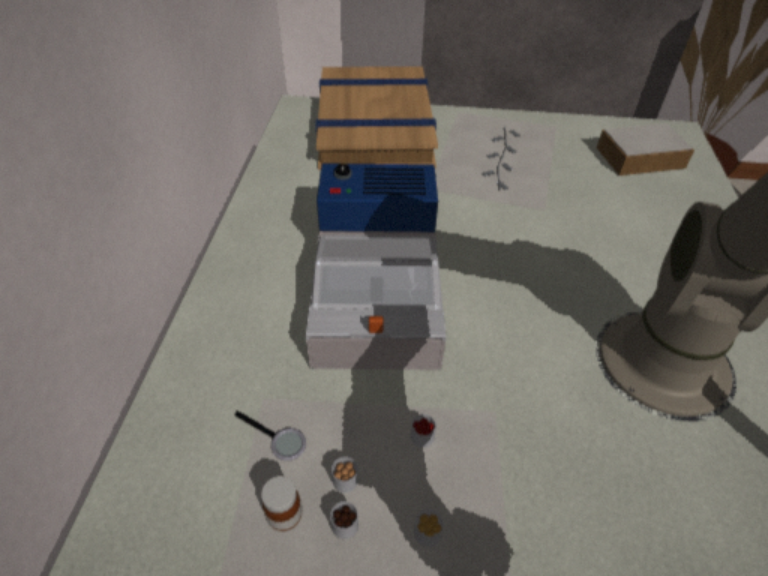

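Top view: dryer in the middle with out = +y, roughly; four tins (dark brown, cork, yellow, red) at the left at (190,290), (225,286), (190,349) and (267,342). Orange knob at (332,296). Next I zoom in for corners.

Create h.py:
```python
from workcell import ctrl
import numpy as np, cv2
from scipy.optimize import least_squares
from scipy.spatial.transform import Rotation as R
def cap(n):
    return ctrl.capture(n)
def ray(c,u,v):
    K,T=c['intrinsics'],c['cam_to_world']
    d=np.array([(u-K[0,2])/K[0,0],-(v-K[1,2])/K[1,1],-1]);return T[:3,3],T[:3,:3]@d
def w(c,u,v,z):
    o,d=ray(c,u,v);return o+d*(z-o[2])/d[2]
def proj(c,p):
    K,T=c['intrinsics'],c['cam_to_world']
    q=(np.atleast_2d(p)-T[:3,3])@T[:3,:3];return np.c_[K[0,0]*q[:,0]/-q[:,2]+K[0,2],K[1,1]*q[:,1]/q[:,2]+K[1,2]]
def save(c,name,x0=0,y0=0,x1=512,y1=384,k=None):
    f=c['frame'][y0:y1,x0:x1,::-1];k=k or min(800/f.shape[1],600/f.shape[0])
    cv2.imwrite('pics/'+name+'.png',cv2.resize(f,None,fx=k,fy=k,interpolation=cv2.INTER_CUBIC));print(name,'scale',k)
```

Run:
```python
from h import *
t=cap('top');s=cap('side');np.savez('c0.npz',t=t,s=s)
save(t,'topz',95,125,395,255)
save(s,'sidez',140,90,350,375)
f=t['frame'];h=cv2.cvtColor(f,cv2.COLOR_RGB2HSV)
def blobs(c,lo,hi):
    h=cv2.cvtColor(c['frame'],cv2.COLOR_RGB2HSV);m=cv2.inRange(h,lo,hi)
    n,l,st,ce=cv2.connectedComponentsWithStats(m);return [(st[i,:].tolist(),ce[i].round(1).tolist()) for i in range(1,n) if st[i,4]>15]
print(blobs(t,(3,180,120),(18,255,255)))
print(blobs(s,(3,180,120),(18,255,255)))
```

```text
topz scale 2.6666666666666665
sidez scale 2.1052631578947367
[([219, 194, 4, 7, 26], [220.4, 197.2])]
[([246, 212, 9, 8, 47], [250.1, 214.6])]
```

View pics/topz.png

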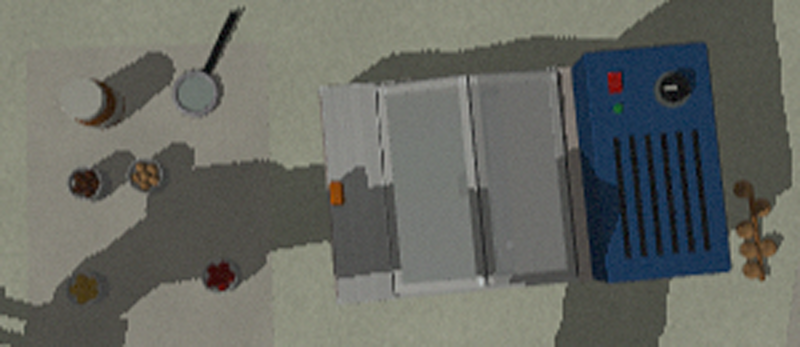

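View pics/sidez.png

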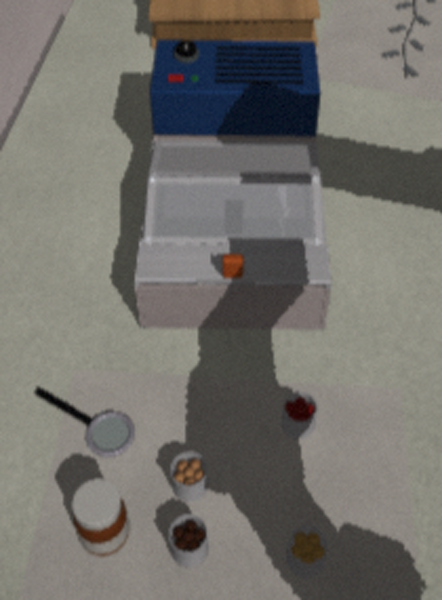

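Run:
```python
from h import *
d=np.load('c0.npz',allow_pickle=True);t,s=d['t'].item(),d['s'].item()
kt=2.6667;ks=2.10526
P=[(t,95+706/kt,125+43/kt,(.125,-.22,.173)),(t,95+730/kt,125+271/kt,(-.125,-.22,.173)),
(t,220.9,197.2,(0,.196,.132)),
(s,140+139/ks,90+325/ks,(.125,.21,0)),(s,140+324/ks,90+328/ks,(-.125,.21,0)),
(s,140+152/ks,90+81/ks,(.125,-.085,.173)),(s,140+320/ks,90+82/ks,(-.125,-.085,.173)),(s,140+153/ks,90+41/ks,(.125,-.22,.173)),(s,140+317/ks,90+41/ks,(-.125,-.22,.173))]
def tf(p,q):
    c,sn=np.cos(p[2]),np.sin(p[2]);q=np.array(q);return np.array([p[0]+c*q[0]-sn*q[1],p[1]+sn*q[0]+c*q[1],q[2]])
def res(p): return np.ravel([proj(c,tf(p,q))[0]-(u,v) for c,u,v,q in P])
r=least_squares(res,[.5,0,0.],loss='soft_l1');print(r.x,r.fun.reshape(-1,2).round(1).tolist())
# also check with knob
# tins: top crop rim centre, side crop rim centre
tins=dict(brown=((85,184),(188,536)),cork=((146,176),(189,470)),yellow=((86,289),(308,547)),red=((221,276),(300,409)))
for k,(a,b) in tins.items():
    ct=w(t,95+a[0]/kt,125+a[1]/kt,.036);cs=w(s,140+b[0]/ks,90+b[1]/ks,.036);print(k,ct[:2].round(4),cs[:2].round(4))
print('lens',w(t,95+198/kt,125+92/kt,.0)[:2],'jar cap',w(t,95+87/kt,125+101/kt,.08)[:2])
for q in[(0,.196,.13),(0,-.008,.13),(0,.04,.08)]:print(tf(r.x,q).round(4))
```

```text
[ 0.5744114  -0.12683031  0.10281135] [[1.0, -1.3], [1.2, 0.2], [-0.0, -1.1], [0.5, 1.0], [0.3, 0.7], [-1.0, 4.5], [0.8, 5.1], [2.1, -1.5], [-0.4, -0.5]]
brown [0.5607 0.3768] [0.5652 0.379 ]
cork [0.5716 0.3042] [0.5756 0.3059]
yellow [0.4353 0.3708] [0.4379 0.376 ]
red [0.4532 0.2106] [0.4558 0.2145]
lens [0.67996857 0.25329344] jar cap [0.65499141 0.3630736 ]
[0.5543 0.0681 0.13  ]
[ 0.5752 -0.1348  0.13  ]
[ 0.5703 -0.087   0.08  ]
```

Add to h.py:
```python
P0=np.array([.5744,-.1268,.1028])
def tf(q,p=P0):
    c,sn=np.cos(p[2]),np.sin(p[2]);return np.array([p[0]+c*q[0]-sn*q[1],p[1]+sn*q[0]+c*q[1],q[2]])
def inv(q,p=P0):
    c,sn=np.cos(p[2]),np.sin(p[2]);x,y=q[0]-p[0],q[1]-p[1];return np.array([c*x+sn*y,-sn*x+c*y,*q[2:3]])
def go(*q,world=False):
    s=ctrl.observe();T=R.from_rotvec(s['eef_rot'])
    g=np.array(q) if world else tf(q)
    G=R.from_matrix(np.c_[[-np.sin(P0[2]),np.cos(P0[2]),0],[np.cos(P0[2]),np.sin(P0[2]),0],[0,0,-1]])
    D=G.inv()  # deltas along the goal axes (= dryer out, dryer x, down)
    print('go',q,'d goal axes',D.apply(g-s['eef_pos']).round(4),'d tool axes',T.inv().apply(g-s['eef_pos']).round(4),'rot',(T.inv()*G).as_rotvec().round(3))
```

Run:
```python
from h import *
d=np.load('c0.npz',allow_pickle=True);t,s=d['t'].item(),d['s'].item()
kt=2.6667;ks=2.10526
P=[(t,95+706/kt,125+43/kt,(.125,-.22,.173)),(t,95+730/kt,125+271/kt,(-.125,-.22,.173)),
(t,220.9,197.2,(0,.196,.132)),(t,220.9,197.2,(0,.196,.132)),
(s,140+139/ks,90+325/ks,(.125,.21,0)),(s,140+324/ks,90+328/ks,(-.125,.21,0)),
(s,140+153/ks,90+41/ks,(.125,-.22,.173)),(s,140+317/ks,90+41/ks,(-.125,-.22,.173))]
def res(p): return np.ravel([proj(c,tf(q,p))[0]-(u,v) for c,u,v,q in P])
r=least_squares(res,[.5,0,0.]);print(r.x,r.fun.reshape(-1,2).round(1).tolist())
print('knob top',w(t,220.9,197.2,.132), tf((0,.196,.132)),tf((0,.196,.132),r.x))
go(0,.196,.2)
```

```text
[ 0.57403041 -0.12579338  0.10573922] [[0.5, -1.4], [0.9, 0.1], [-0.4, -0.7], [-0.4, -0.7], [0.7, 1.4], [0.6, 0.9], [1.9, -1.3], [-0.5, -0.4]]
knob top [0.55116927 0.06801905 0.132     ] [0.55428667 0.06816526 0.132     ] [0.55334412 0.06911192 0.132     ]
go (0, 0.196, 0.2) d goal axes [-0.6702  0.3108  0.0181] d tool axes [-0.521  -0.5237  0.0187] rot [-1.000e-03  1.000e-03  1.222e+00]
```

Units first: shifts go in units of 5 mm and turns go in units of 0.2 rad. So 0.15 rad is 0.75.

```bash
sed -i 's/P0=np.array.*/P0=np.array([.573,-.126,.105])/' h.py
```

Request:
{"fn": "shift_gripper", "kwargs": {"steps": [{"rot":[0, 0, 0.75]}, {"rot":[0, 0, 0.75]}, {"rot":[0, 0, 0.75]}, {"rot":[0, 0, 0.75]}, {"rot":[0, 0, 0.75]}], "jaw": 0.06, "grip_force": 20}}

```text
t: 0.7
eef_pos: [0.1763, 0.7031, 0.2184]
eef_rot: [1.509, 2.756, -0.001]
force: [-0.2, -0.6, -0.3]
opening: 0.0612
gripper_force: 0.0
```

Request:
{"fn": "shift_gripper", "kwargs": {"steps": [{"rot":[0, 0, 0.75]}, {"rot":[0, 0, 0.75]}, {"rot":[0, 0, 0.75]}, {"rot":[0, 0, 0.85]}, {}]}}

```text
t: 1.2
eef_pos: [0.176, 0.7032, 0.2182]
eef_rot: [2.25, 2.191, -0.0]
force: [0.3, 0.5, -0.0]
opening: 0.0598
gripper_force: 0.0
```

Request:
{"fn": "shift_gripper", "kwargs": {"steps": [{"d":[-9, 4.4, 0]}, {"d":[-9, 4.4, 0]}, {"d":[-9, 4.4, 0]}, {"d":[-9, 4.4, 0]}, {"d":[-9, 4.4, 0]}]}}

```text
t: 1.7
eef_pos: [0.2811, 0.4741, 0.2187]
eef_rot: [2.243, 2.2, 0.001]
force: [1.1, 0.5, 1.0]
opening: 0.06
gripper_force: 0.0
```

Request:
{"fn": "shift_gripper", "kwargs": {"steps": [{"d":[-9, 4.4, 0]}, {"d":[-9, 4.4, 0]}, {"d":[-9, 4.4, 0]}, {"d":[-9, 4.4, 0]}, {"d":[-9, 4.4, 0]}]}}

```text
t: 2.2
eef_pos: [0.3853, 0.2469, 0.2189]
eef_rot: [2.243, 2.2, 0.001]
force: [0.9, 0.4, 0.6]
opening: 0.0601
gripper_force: 0.0
```

Request:
{"fn": "shift_gripper", "kwargs": {"steps": [{"d":[-9, 4.4, 0]}, {"d":[-9, 4.4, 0]}, {}]}}

```text
t: 2.5
eef_pos: [0.4287, 0.1515, 0.2193]
eef_rot: [2.253, 2.186, 0.001]
force: [0.4, 0.2, 0.0]
opening: 0.0597
gripper_force: 0.0
```

```bash
python3 -c "
from h import *
go(0,.196,.2)"
```

```text
go (0, 0.196, 0.2) d goal axes [-0.0951  0.1144  0.0193] d tool axes [-0.0789  0.1261  0.0196] rot [ 0.002  0.001 -0.135]
```

Scaled: -0.045 m is -9, 0.045 m is 9, -0.135 rad is -0.675.

Request:
{"fn": "shift_gripper", "kwargs": {"steps": [{"rot":[0, 0, -0.675]}, {"d":[-9, 9, 0]}, {"d":[-9, 9, 0]}, {"d":[-1, 4.8, 0]}, {}]}}

```text
t: 3.0
eef_pos: [0.532, 0.0922, 0.2187]
eef_rot: [2.093, 2.34, 0.002]
force: [-1.1, 0.2, -0.7]
opening: 0.0601
gripper_force: 0.0
```

```bash
python3 -c "
from h import *
go(0,.196,.104)
s=cap('side');save(s,'kn',190,130,330,250)"
```

```text
go (0, 0.196, 0.104) d goal axes [-0.0253  0.018   0.1147] d tool axes [-0.0253  0.0175  0.1147] rot [0.002 0.001 0.007]
kn scale 5.0
```

View pics/kn.png

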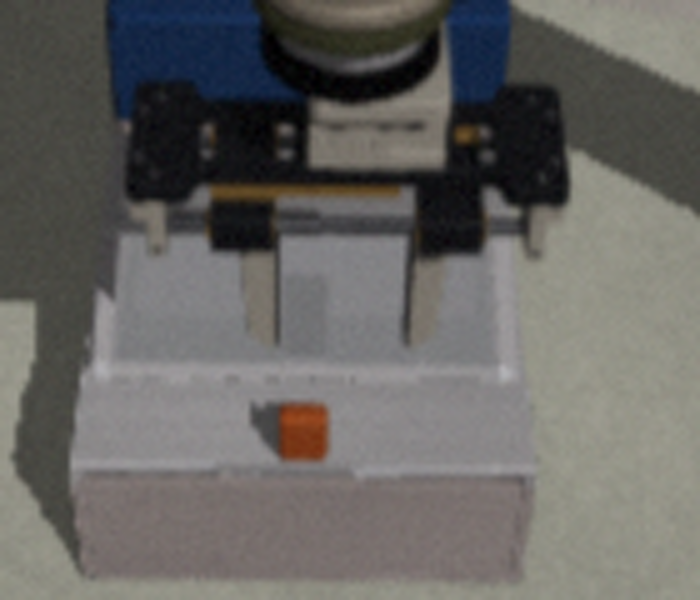

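The knob is at crop (303,432), centred on the lead bar; the open fingers hover behind and to the left of it. I check its x from this view, then descend.

```bash
python3 -c "
from h import *
d=np.load('c0.npz',allow_pickle=True);s=d['s'].item()
p=w(s,250.4,130+412/5,.132);print(p,inv(p), proj(s,[tf((0,.203,.132)),tf((0,.203,.098)),tf((0,.189,.132))]))"
```

```text
[0.55466009 0.06960325 0.132     ] [0.00226172 0.19644813 0.132     ] [[251.23535934 214.32288079]
 [251.17643133 222.56342553]
 [251.29590298 210.25614553]]
```

Request:
{"fn": "shift_gripper", "kwargs": {"steps": [{"d":[-5.06, 3.5, 0], "rot":[0, 0, 0.035]}, {"d":[0, 0, 8]}, {"d":[0, 0, 8]}, {"d":[0, 0, 6.54]}, {}]}}

```text
t: 3.55
eef_pos: [0.5455, 0.0707, 0.1028]
eef_rot: [-2.097, -2.333, 0.008]
force: [-0.7, 0.2, 0.4]
opening: 0.0599
gripper_force: 0.0
```

Request:
{"fn": "shift_gripper", "kwargs": {"steps": [{}, {}, {}, {}, {}], "jaw": 0.015, "grip_force": 20}}

```text
t: 4.05
eef_pos: [0.5526, 0.0704, 0.1074]
eef_rot: [2.1, 2.33, 0.009]
force: [10.5, 1.6, -5.5]
opening: 0.0255
gripper_force: 20.0
```

```bash
python3 -c "
from h import *
go(0,.196,.104)"
```

```text
go (0, 0.196, 0.104) d goal axes [-0.0014 -0.0003  0.0034] d tool axes [-0.0014 -0.0003  0.0034] rot [ 0.008 -0.    -0.001]
```

Request:
{"fn": "shift_gripper", "kwargs": {"steps": [{"d":[-4, 0, 0]}, {"d":[-4, 0, 0]}, {"d":[-4, 0, 0]}, {"d":[-4, 0, 0]}, {"d":[-4, 0, 0]}], "jaw": 0.015, "grip_force": 30}}

```text
t: 4.55
eef_pos: [0.5637, -0.03, 0.1074]
eef_rot: [2.099, 2.329, 0.009]
force: [10.1, 1.4, -1.8]
opening: 0.0264
gripper_force: 30.0
```

Request:
{"fn": "shift_gripper", "kwargs": {"steps": [{"d":[-4, 0, 0]}, {"d":[-4, 0, 0]}, {"d":[-4, 0, 0]}, {"d":[-4, 0, 0]}, {"d":[-3, 0, 0]}]}}

```text
t: 5.05
eef_pos: [0.5741, -0.1254, 0.1074]
eef_rot: [2.098, 2.328, 0.008]
force: [12.4, 1.8, -2.4]
opening: 0.0258
gripper_force: 30.0
```

Request:
{"fn": "shift_gripper", "kwargs": {"steps": [{"d":[-1, 0, 0]}, {"d":[-0.8, 0, 0]}, {}, {}]}}

```text
t: 5.45
eef_pos: [0.5749, -0.1322, 0.1074]
eef_rot: [2.098, 2.33, 0.009]
force: [10.8, 4.0, -0.8]
opening: 0.0258
gripper_force: 30.0
```

```bash
python3 -c "
from h import *
go(0,-.008,.104)
s=cap('side');save(s,'f',150,90,350,240)"
```

```text
go (0, -0.008, 0.104) d goal axes [-0.0016 -0.0013  0.0034] d tool axes [-0.0016 -0.0013  0.0034] rot [ 0.009  0.001 -0.   ]
f scale 4.0
```

View pics/f.png

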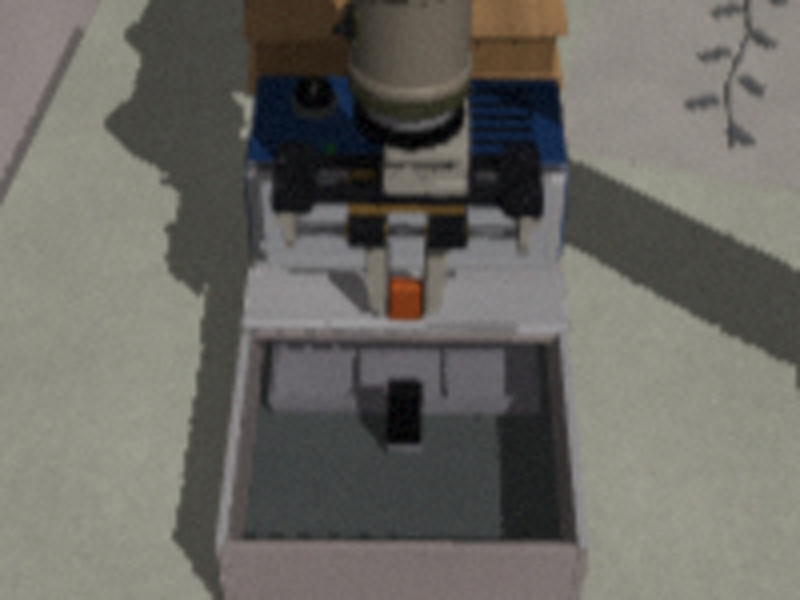

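The cover stands upright, the black pull is visible at crop (404,412). I press lightly further to make sure of the stop, then release.

Scaled: -0.003 m is -0.6.

Request:
{"fn": "shift_gripper", "kwargs": {"steps": [{"d":[-0.6, 0, 0]}, {}, {}]}}

```text
t: 5.8
eef_pos: [0.5749, -0.1326, 0.1073]
eef_rot: [2.097, 2.334, 0.011]
force: [10.9, 11.2, 0.7]
opening: 0.0259
gripper_force: 30.0
```

Request:
{"fn": "shift_gripper", "kwargs": {"steps": [{"d":[0.6, 0, 0]}, {}, {}, {}], "jaw": 0.05}}

```text
t: 6.2
eef_pos: [0.5695, -0.1337, 0.106]
eef_rot: [-2.105, -2.332, 0.001]
force: [-0.7, -0.7, -0.3]
opening: 0.0493
gripper_force: 0.0
```

Request:
{"fn": "shift_gripper", "kwargs": {"steps": [{"d":[4, 0, -7]}, {"d":[6, 0, -8]}, {}]}}

```text
t: 6.5
eef_pos: [0.5666, -0.0804, 0.1846]
eef_rot: [2.098, 2.334, 0.007]
force: [0.1, -0.6, -0.1]
opening: 0.0504
gripper_force: 0.0
```

```bash
python3 -c "
from h import *
s=cap('side');save(s,'f2',150,90,350,240)
go(0,.04,.057)"
```

```text
f2 scale 4.0
go (0, 0.04, 0.057) d goal axes [-0.0045  0.0025  0.1259] d tool axes [-0.0046  0.002   0.1259] rot [ 0.004 -0.     0.001]
```

View pics/f2.png

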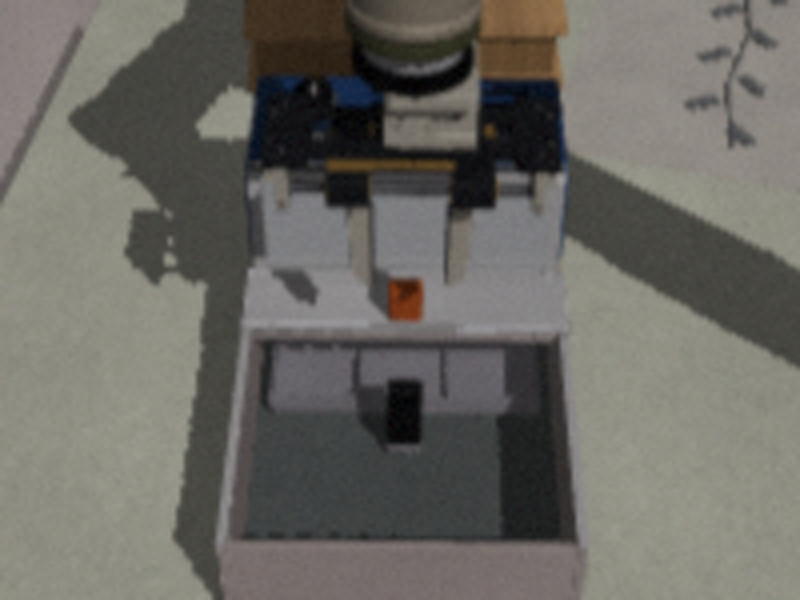

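Cover folded and staying; pull at crop (404,385). Now the pull.

```bash
python3 -c "
from h import *
s=cap('side');print(inv(w(s,251,90+385/4,.08)))"
```

```text
[0.00221479 0.0491323  0.08      ]
```

Request:
{"fn": "shift_gripper", "kwargs": {"steps": [{"d":[-0.7, 0.6, 0]}, {"d":[0, 0, 8]}, {"d":[0, 0, 8]}, {"d":[0, 0, 8]}, {"d":[0, 0, 1]}], "jaw": 0.05}}

```text
t: 7.1
eef_pos: [0.5651, -0.0878, 0.0511]
eef_rot: [-2.102, -2.326, 0.009]
force: [-0.3, -0.3, 0.5]
opening: 0.05
gripper_force: 0.0
```

Request:
{"fn": "shift_gripper", "kwargs": {"steps": [{}, {}, {}, {}, {}], "jaw": 0.015, "grip_force": 20}}

```text
t: 7.6
eef_pos: [0.5702, -0.0868, 0.0575]
eef_rot: [2.101, 2.33, 0.004]
force: [4.2, -0.1, 5.7]
opening: 0.0253
gripper_force: 20.0
```

```bash
python3 -c "
from h import *
go(0,.04,.057)"
```

```text
go (0, 0.04, 0.057) d goal axes [ 0.0007 -0.0013  0.0005] d tool axes [ 0.0007 -0.0013  0.0005] rot [ 0.004  0.001 -0.002]
```

Scaled: 0.025 m is 5, 0.02 m is 4.

Request:
{"fn": "shift_gripper", "kwargs": {"steps": [{"d":[5, 0, 0]}, {"d":[5, 0, 0]}, {"d":[5, 0, 0]}, {"d":[5, 0, 0]}, {"d":[4, 0, 0]}]}}

```text
t: 8.1
eef_pos: [0.5571, 0.0339, 0.0575]
eef_rot: [2.102, 2.332, 0.004]
force: [2.9, -1.3, 8.9]
opening: 0.0257
gripper_force: 20.0
```

Request:
{"fn": "shift_gripper", "kwargs": {"steps": [{"d":[2, 0, 0]}, {"d":[1.4, 0, 0]}, {"d":[0.6, 0, 0]}, {}, {}]}}

```text
t: 8.6
eef_pos: [0.556, 0.0453, 0.0573]
eef_rot: [2.106, 2.319, -0.002]
force: [4.6, -23.7, 4.8]
opening: 0.0258
gripper_force: 20.1
```

```bash
python3 -c "
from h import *
go(0,.177,.057)"
```

```text
go (0, 0.177, 0.057) d goal axes [ 0.0049 -0.001   0.0003] d tool axes [ 0.0049 -0.001   0.0003] rot [ 0.005  0.007 -0.009]
```

Request:
{"fn": "shift_gripper", "kwargs": {"steps": [{"d":[-0.6, 0, 0]}, {}, {}], "jaw": 0.05}}

```text
t: 8.9
eef_pos: [0.5537, 0.0503, 0.0561]
eef_rot: [-2.103, -2.333, -0.0]
force: [0.2, 0.3, -0.1]
opening: 0.0452
gripper_force: 0.0
```

Request:
{"fn": "shift_gripper", "kwargs": {"steps": [{"d":[0, 0, -8]}, {"d":[0, 0, -8]}, {"d":[0, 0, -8]}, {"d":[-10, -10, 0]}, {"d":[-10, -10, 0]}]}}

```text
t: 9.4
eef_pos: [0.4912, -0.0269, 0.177]
eef_rot: [2.097, 2.337, 0.004]
force: [0.3, -1.6, -0.1]
opening: 0.0496
gripper_force: 0.0
```

Request:
{"fn": "shift_gripper", "kwargs": {"steps": [{"d":[-10, -10, 0]}, {"d":[-10, -10, 0]}, {"d":[-10, -10, 0]}]}}

```text
t: 9.7
eef_pos: [0.3951, -0.1447, 0.1761]
eef_rot: [-2.102, -2.335, -0.001]
force: [0.6, -0.8, 0.6]
opening: 0.0501
gripper_force: 0.0
```

```bash
python3 -c "
from h import *
s=cap('side');save(s,'f3',110,130,340,384);t=cap('top');save(t,'t3',80,120,330,275);np.savez('c1.npz',t=t,s=s);go(0,.04,.2)"
```

```text
f3 scale 2.3622047244094486
t3 scale 3.2
go (0, 0.04, 0.2) d goal axes [ 0.0426  0.1824 -0.0237] d tool axes [ 0.0443  0.182  -0.024 ] rot [-0.002 -0.    -0.009]
```

View pics/t3.png

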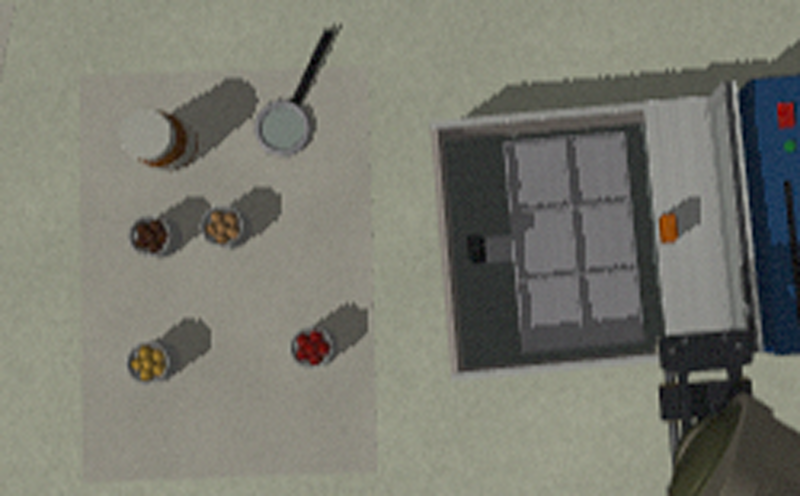

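View pics/f3.png

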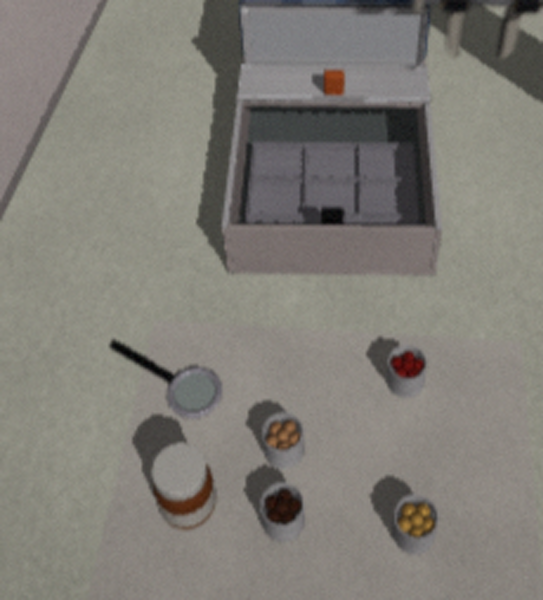

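Tray out with 3×2 empty cells visible (dividers at (575,~), rows near (205),(270) in the top crop); tins at top crop (150,236) brown, (223,227) cork, (148,362) yellow, (311,347) red. I work out the positions.

Run:
```python
from h import *
d=np.load('c1.npz',allow_pickle=True);t,s=d['t'].item(),d['s'].item()
T=lambda a,z:w(t,80+a[0]/3.2,120+a[1]/3.2,z)
S=lambda a,z:w(s,110+a[0]/2.3622,130+a[1]/2.3622,z)
print('pull',inv(T((478,246),.08)),inv(S((332,211),.08)))
print('cross div',inv(T((577,203),.03)),inv(T((580,271),.03)),'side',inv(S((303,178),.03)),inv(S((357,179),.03)))
print('knob',inv(T((669,228),.132)))
print('endwall corners',inv(T((435,128),.088)),inv(T((458,372),.088)))
print('hood/walls')
for n,a,b in[('brown',(150,235),(283,503)),('cork',(223,226),(283,432)),('yellow',(149,361),(416,516)),('red',(311,346),(408,362))]:
    A,B=T(a,.038),S(b,.038);print(n,A[:2].round(4),B[:2].round(4),'m',((A+B)/2)[:2].round(4),'dry',inv((A+B)/2).round(4))
```

```text
pull [1.46638114e-04 1.73003139e-01 8.00000000e-02] [0.00195149 0.1770042  0.08      ]
cross div [0.03749965 0.07199373 0.03      ] [-0.03142885  0.075137    0.03      ] side [0.04016327 0.08167655 0.03      ] [-0.02905391  0.08234946  0.03      ]
knob [-0.00147379 -0.00663304  0.132     ]
endwall corners [0.11693459 0.20430874 0.088     ] [-0.11831137  0.20163884  0.088     ]
hood/walls
brown [0.5624 0.3762] [0.5644 0.376 ] m [0.5634 0.3761] dry [0.0431 0.5003 0.038 ]
cork [0.5726 0.3039] [0.5755 0.3059] m [0.5741 0.3049] dry [0.0462 0.4284 0.038 ]
yellow [0.4371 0.3723] [0.4386 0.3738] m [0.4379 0.373 ] dry [-0.0821  0.5105  0.038 ]
red [0.4545 0.2125] [0.4555 0.2127] m [0.455  0.2126] dry [-0.0819  0.3491  0.038 ]
```

Request:
{"fn": "shift_gripper", "kwargs": {"steps": [{"d":[8.8, 2.5, 0], "rot":[0, 0, -0.045]}, {"d":[8.8, 2.5, 0]}, {"d":[8.8, 2.5, 0]}, {"d":[8.8, 2.5, 0]}, {"d":[8.8, 2.5, 0]}], "jaw": 0.07}}

```text
t: 10.3
eef_pos: [0.4343, 0.0843, 0.1761]
eef_rot: [-2.091, -2.344, -0.001]
force: [0.6, 0.3, -0.3]
opening: 0.07
gripper_force: 0.0
```

Request:
{"fn": "shift_gripper", "kwargs": {"steps": [{"d":[8.8, 2.5, 0]}, {"d":[8.8, 2.5, 0]}, {"d":[8.8, 2.5, 0]}, {}, {}]}}

```text
t: 10.8
eef_pos: [0.456, 0.2183, 0.1756]
eef_rot: [-2.089, -2.346, 0.001]
force: [-0.1, 0.0, -0.5]
opening: 0.0698
gripper_force: 0.0
```

```bash
python3 -c "
from h import *
go(-.0819,.3491,.016)"
```

```text
go (-0.0819, 0.3491, 0.016) d goal axes [-0.0056 -0.0017  0.1596] d tool axes [-0.0055 -0.0016  0.1596] rot [-0.001  0.     0.011]
```

Scaled: 0.04 m is 8, 0.03 m is 6, 0.011 rad is 0.055.

Request:
{"fn": "shift_gripper", "kwargs": {"steps": [{"d":[-1.1, -0.32, 6], "rot":[0, 0, 0.055]}, {"d":[0, 0, 8]}, {"d":[0, 0, 8]}, {"d":[0, 0, 6]}, {"d":[0, 0, 3.8]}]}}

```text
t: 11.3
eef_pos: [0.4549, 0.209, 0.0152]
eef_rot: [-2.108, -2.328, 0.004]
force: [1.0, -0.4, 0.0]
opening: 0.0699
gripper_force: 0.0
```

Request:
{"fn": "shift_gripper", "kwargs": {"steps": [{}, {}, {}, {}, {}], "jaw": 0.03, "grip_force": 15}}

```text
t: 11.8
eef_pos: [0.4563, 0.2111, 0.0181]
eef_rot: [2.106, 2.33, 0.003]
force: [-1.0, -1.9, 8.6]
opening: 0.0419
gripper_force: 15.0
```

Request:
{"fn": "shift_gripper", "kwargs": {"steps": [{"d":[0, 0, -6]}, {"d":[0, 0, -8]}, {"d":[0, 0, -10]}, {"d":[0, 0, -10]}, {}]}}

```text
t: 12.3
eef_pos: [0.4583, 0.2119, 0.1928]
eef_rot: [2.105, 2.329, 0.015]
force: [0.6, 0.3, -1.4]
opening: 0.0414
gripper_force: 15.0
```

```bash
python3 -c "
from h import *
go(-.059,.049,.04)"
```

```text
go (-0.059, 0.049, 0.04) d goal axes [-0.299   0.0196  0.1528] d tool axes [-0.2997  0.0196  0.1515] rot [ 0.008 -0.005 -0.004]
```

Scaled: -0.045 m is -9, 0.003 m is 0.6.

Request:
{"fn": "shift_gripper", "kwargs": {"steps": [{"d":[-9, 0.6, 0]}, {"d":[-9, 0.6, 0]}, {"d":[-9, 0.6, 0]}, {"d":[-9, 0.6, 0]}, {"d":[-9, 0.6, 0]}]}}

```text
t: 12.8
eef_pos: [0.4932, -0.0129, 0.1869]
eef_rot: [-2.105, -2.332, -0.001]
force: [0.9, 1.1, -1.3]
opening: 0.0421
gripper_force: 15.0
```

Request:
{"fn": "shift_gripper", "kwargs": {"steps": [{"d":[-9, 0.6, 0]}, {"d":[-6, 0.4, 0]}, {}, {}, {}]}}

```text
t: 13.3
eef_pos: [0.5057, -0.0843, 0.1867]
eef_rot: [-2.104, -2.332, -0.0]
force: [0.0, 0.4, -0.6]
opening: 0.0417
gripper_force: 15.0
```

```bash
python3 -c "
from h import *
go(-.059,.049,.037)"
```

```text
go (-0.059, 0.049, 0.037) d goal axes [0.0004 0.0036 0.1497] d tool axes [0.0003 0.0037 0.1497] rot [-0.001 -0.001 -0.002]
```

Scaled: 0.04 m is 8, 0.03 m is 6.

Request:
{"fn": "shift_gripper", "kwargs": {"steps": [{"d":[0, 0.74, 6]}, {"d":[0, 0, 8]}, {"d":[0, 0, 8]}, {"d":[0, 0, 6]}, {"d":[0, 0, 1.4]}]}}

```text
t: 13.8
eef_pos: [0.5082, -0.0834, 0.0373]
eef_rot: [-2.101, -2.33, 0.004]
force: [-0.9, 0.2, -0.8]
opening: 0.0413
gripper_force: 15.0
```

Request:
{"fn": "shift_gripper", "kwargs": {"steps": [{"d":[0, 0, 0.4]}, {}, {}]}}

```text
t: 14.1
eef_pos: [0.5106, -0.085, 0.0393]
eef_rot: [2.105, 2.33, 0.002]
force: [0.9, 0.3, -0.7]
opening: 0.0418
gripper_force: 15.0
```

Request:
{"fn": "shift_gripper", "kwargs": {"steps": [{}, {}, {}], "jaw": 0.054}}

```text
t: 14.4
eef_pos: [0.5101, -0.0852, 0.0385]
eef_rot: [2.106, 2.33, 0.001]
force: [-0.4, 0.5, 0.2]
opening: 0.0537
gripper_force: 0.0
```

Request:
{"fn": "shift_gripper", "kwargs": {"steps": [{"d":[0, 0, -6]}, {"d":[0, 0, -10]}, {"d":[0, 0, -10]}, {"d":[9, 2.4, -2]}, {"d":[9, 2.4, 0]}]}}

```text
t: 14.9
eef_pos: [0.526, 0.0067, 0.1809]
eef_rot: [2.108, 2.324, 0.007]
force: [0.7, -0.3, -1.0]
opening: 0.0541
gripper_force: 0.0
```

Request:
{"fn": "shift_gripper", "kwargs": {"steps": [{"d":[9, 2.4, 0]}, {"d":[9, 2.4, 0]}, {"d":[9, 2.4, 0]}, {"d":[9, 2.4, 0]}, {"d":[9, 2.4, 0]}], "jaw": 0.07}}

```text
t: 15.4
eef_pos: [0.5614, 0.2386, 0.1782]
eef_rot: [2.106, 2.331, 0.0]
force: [0.6, -0.1, -0.2]
opening: 0.0701
gripper_force: 0.0
```

Request:
{"fn": "shift_gripper", "kwargs": {"steps": [{"d":[9, 2.4, 0]}, {"d":[5, 1.8, 0]}, {}, {}]}}

```text
t: 15.8
eef_pos: [0.575, 0.3083, 0.1777]
eef_rot: [2.105, 2.332, -0.001]
force: [0.1, -1.3, 0.4]
opening: 0.0701
gripper_force: 0.0
```

```bash
python3 -c "
from h import *
go(.0462,.4284,.016)"
```

```text
go (0.0462, 0.4284, 0.016) d goal axes [-0.0033 -0.0013  0.1617] d tool axes [-0.0032 -0.0012  0.1617] rot [-0.     0.001 -0.003]
```

Add to h.py:
```python
def chk():
    s0=np.load('c1.npz',allow_pickle=True)['s'].item();s=cap('side')
    for n,p in dict(brown=(.5634,.3761),cork=(.5741,.3049),yellow=(.4379,.373)).items():
        u,v=proj(s,[*p,.03])[0].astype(int);a,b=[cv2.blur(x['frame'][v-12:v+13,u-10:u+11],(3,3)).astype(float) for x in(s0,s)]
        print(n,'diff',np.abs(a-b).mean().round(1))
    return s
```

```bash
python3 -c "
from h import *
s=chk();save(s,'c3',110,130,340,384)"
```

```text
brown diff 5.4
cork diff 6.4
yellow diff 6.3
c3 scale 2.3622047244094486
```

View pics/c3.png

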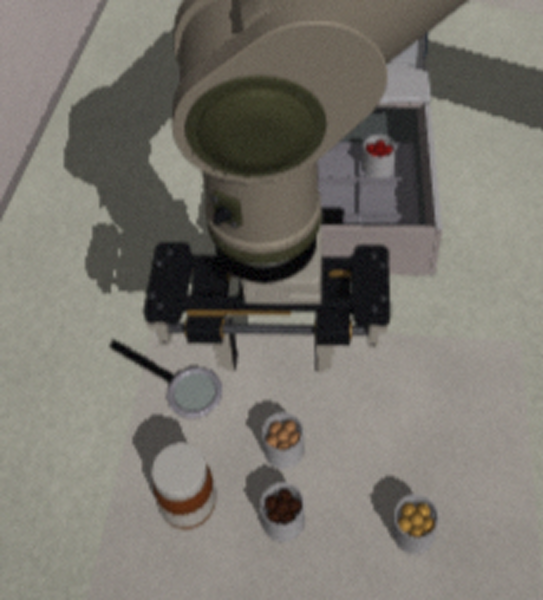

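Red stands in cell 0; the others have not moved. Pick cork → cell 2.

Scaled: 0.04 m is 8, 0.03 m is 6, -0.003 rad is -0.015.

Request:
{"fn": "shift_gripper", "kwargs": {"steps": [{"d":[-0.64, -0.24, 6], "rot":[0, 0, -0.015]}, {"d":[0, 0, 8]}, {"d":[0, 0, 8]}, {"d":[0, 0, 6]}, {"d":[0, 0, 4.1]}]}}

```text
t: 16.35
eef_pos: [0.5739, 0.3025, 0.0157]
eef_rot: [-2.106, -2.331, 0.004]
force: [0.6, -0.2, 0.6]
opening: 0.07
gripper_force: 0.0
```

Request:
{"fn": "shift_gripper", "kwargs": {"steps": [{}, {}, {}, {}, {}], "jaw": 0.03, "grip_force": 15}}

```text
t: 16.85
eef_pos: [0.5752, 0.3052, 0.019]
eef_rot: [2.103, 2.333, 0.003]
force: [-1.3, -1.7, 7.7]
opening: 0.0415
gripper_force: 15.0
```

Request:
{"fn": "shift_gripper", "kwargs": {"steps": [{"d":[0, 0, -6]}, {"d":[0, 0, -8]}, {"d":[0, 0, -10]}, {"d":[0, 0, -10]}, {}]}}

```text
t: 17.35
eef_pos: [0.5778, 0.3061, 0.1947]
eef_rot: [2.101, 2.331, 0.016]
force: [-0.2, -0.3, -0.6]
opening: 0.0414
gripper_force: 15.0
```

Request:
{"fn": "shift_gripper", "kwargs": {"steps": [{"d":[-9, 0.6, 0]}, {"d":[-9, 0.6, 0]}, {"d":[-9, 0.6, 0]}, {"d":[-9, 0.6, 0]}, {"d":[-9, 0.6, 0]}]}}

```text
t: 17.85
eef_pos: [0.6125, 0.0813, 0.1873]
eef_rot: [-2.102, -2.334, -0.0]
force: [0.6, -0.2, -0.6]
opening: 0.0414
gripper_force: 15.0
```

Request:
{"fn": "shift_gripper", "kwargs": {"steps": [{"d":[-9, 0.6, 0]}, {"d":[-9, 0, 0]}, {"d":[-9, 0, 0]}, {"d":[-3.9, 0, 0]}, {}]}}

```text
t: 18.35
eef_pos: [0.6314, -0.075, 0.1875]
eef_rot: [2.108, 2.327, -0.001]
force: [0.5, 0.8, -1.3]
opening: 0.0415
gripper_force: 15.0
```

Request:
{"fn": "shift_gripper", "kwargs": {"steps": [{}, {}]}}

```text
t: 18.55
eef_pos: [0.6316, -0.0686, 0.1871]
eef_rot: [-2.1, -2.335, -0.001]
force: [0.1, 0.6, -2.0]
opening: 0.0413
gripper_force: 15.0
```

```bash
python3 -c "
from h import *
go(.065,.049,.034)"
```

```text
go (0.065, 0.049, 0.034) d goal axes [-0.0019  0.0007  0.1531] d tool axes [-0.002   0.0007  0.1531] rot [-0.    -0.001  0.001]
```

Units first: shifts go in units of 5 mm and turns go in units of 0.2 rad. So 0.04 m is 8, 0.03 m is 6.

Request:
{"fn": "shift_gripper", "kwargs": {"steps": [{"d":[-0.4, 0.14, 6]}, {"d":[0, 0, 8]}, {"d":[0, 0, 8]}, {"d":[0, 0, 6]}, {"d":[0, 0, 2.2]}]}}

```text
t: 19.05
eef_pos: [0.6307, -0.0702, 0.034]
eef_rot: [-2.097, -2.333, 0.004]
force: [-9.6, 0.3, 25.2]
opening: 0.0418
gripper_force: 15.0
```

Request:
{"fn": "shift_gripper", "kwargs": {"steps": [{}, {}, {}]}}

```text
t: 19.35
eef_pos: [0.6334, -0.0717, 0.0373]
eef_rot: [2.101, 2.334, 0.002]
force: [0.7, 0.3, -0.2]
opening: 0.0418
gripper_force: 15.0
```

Request:
{"fn": "shift_gripper", "kwargs": {"steps": [{}, {}, {}], "jaw": 0.054}}

```text
t: 19.65
eef_pos: [0.633, -0.0723, 0.0369]
eef_rot: [2.102, 2.334, 0.001]
force: [0.1, -0.4, 1.4]
opening: 0.0535
gripper_force: 0.0
```

Request:
{"fn": "shift_gripper", "kwargs": {"steps": [{"d":[0, 0, -6]}, {"d":[0, 0, -10]}, {"d":[0, 0, -10]}, {"d":[9, -2.8, -2]}, {"d":[9, -2.8, 0]}]}}

```text
t: 20.15
eef_pos: [0.5967, 0.0137, 0.1793]
eef_rot: [2.104, 2.328, 0.006]
force: [0.8, 2.3, -0.2]
opening: 0.0538
gripper_force: 0.0
```

Request:
{"fn": "shift_gripper", "kwargs": {"steps": [{"d":[9, -2.8, 0]}, {"d":[9, -2.8, 0]}, {"d":[9, -2.8, 0]}, {"d":[9, -2.8, 0]}, {"d":[9, -2.8, 0]}], "jaw": 0.07}}

```text
t: 20.65
eef_pos: [0.5016, 0.2323, 0.1768]
eef_rot: [2.103, 2.334, 0.001]
force: [0.8, 0.3, 0.1]
opening: 0.0698
gripper_force: 0.0
```

Request:
{"fn": "shift_gripper", "kwargs": {"steps": [{"d":[9, -2.8, 0]}, {"d":[9, -2.8, 0]}, {"d":[9, -3, 0]}, {"d":[2, 0, 0]}, {}]}}

```text
t: 21.15
eef_pos: [0.4438, 0.3726, 0.1763]
eef_rot: [-2.098, -2.338, -0.001]
force: [-0.4, -0.1, 0.1]
opening: 0.0702
gripper_force: 0.0
```

Request:
{"fn": "shift_gripper", "kwargs": {"steps": [{}, {}]}}

```text
t: 21.35
eef_pos: [0.4457, 0.3684, 0.1767]
eef_rot: [2.106, 2.33, -0.0]
force: [0.8, -0.6, -0.1]
opening: 0.0703
gripper_force: 0.0
```

```bash
python3 -c "
from h import *
go(-.0821,.5105,.016);s=chk();save(s,'c4',110,130,340,384)"
```

```text
go (-0.0821, 0.5105, 0.016) d goal axes [ 0.0054 -0.0073  0.1607] d tool axes [ 0.0055 -0.0073  0.1607] rot [ 0.     0.    -0.004]
brown diff 13.2
cork diff 54.4
yellow diff 14.8
c4 scale 2.3622047244094486
```

View pics/c4.png

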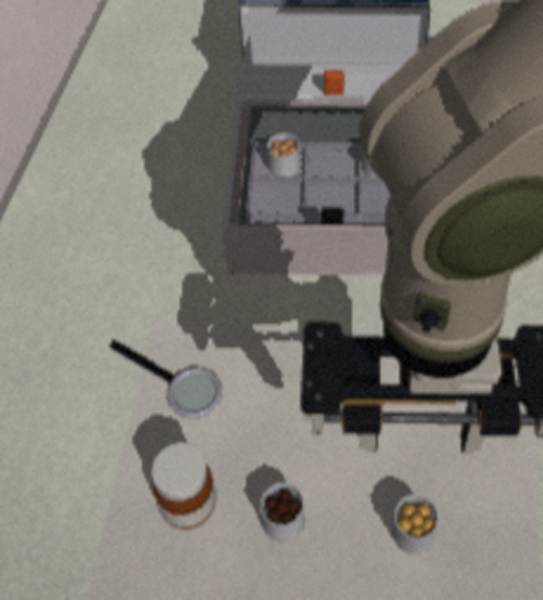

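Cork is in cell 2; yellow and brown still in place. Yellow → cell 3.

Scaled: 0.04 m is 8, 0.03 m is 6, -0.004 rad is -0.02.

Request:
{"fn": "shift_gripper", "kwargs": {"steps": [{"d":[1.1, -1.46, 6], "rot":[0, 0, -0.02]}, {"d":[0, 0, 8]}, {"d":[0, 0, 8]}, {"d":[0, 0, 6]}, {"d":[0, 0, 3.9]}]}}

```text
t: 21.9
eef_pos: [0.4372, 0.3732, 0.015]
eef_rot: [2.101, 2.335, -0.003]
force: [0.5, -0.0, 0.3]
opening: 0.0701
gripper_force: 0.0
```

Request:
{"fn": "shift_gripper", "kwargs": {"steps": [{}, {}, {}, {}, {}], "jaw": 0.03, "grip_force": 15}}

```text
t: 22.4
eef_pos: [0.4375, 0.3755, 0.0182]
eef_rot: [2.098, 2.338, 0.003]
force: [0.2, -0.9, 6.9]
opening: 0.0416
gripper_force: 15.0
```

Request:
{"fn": "shift_gripper", "kwargs": {"steps": [{"d":[0, 0, -6]}, {"d":[0, 0, -8]}, {"d":[0, 0, -10]}, {"d":[0, 0, -10]}, {}]}}

```text
t: 22.9
eef_pos: [0.4394, 0.3768, 0.1933]
eef_rot: [2.099, 2.338, 0.016]
force: [0.9, -0.3, -1.3]
opening: 0.0419
gripper_force: 15.0
```

Request:
{"fn": "shift_gripper", "kwargs": {"steps": [{"d":[-9, 0.6, 0]}, {"d":[-9, 0.6, 0]}, {"d":[-9, 0.6, 0]}, {"d":[-9, 0.6, 0]}, {"d":[-9, 0.6, 0]}]}}

```text
t: 23.4
eef_pos: [0.4757, 0.1516, 0.187]
eef_rot: [-2.097, -2.339, -0.001]
force: [0.5, 0.3, -0.9]
opening: 0.0416
gripper_force: 15.0
```

Request:
{"fn": "shift_gripper", "kwargs": {"steps": [{"d":[-9, 0.6, 0]}, {"d":[-9, 0.6, 0]}, {"d":[-9, 0.4, 0]}, {"d":[-8, 0, 0]}, {}]}}

```text
t: 23.9
eef_pos: [0.5029, -0.0258, 0.1875]
eef_rot: [2.106, 2.328, -0.0]
force: [-0.7, -0.1, -0.6]
opening: 0.0416
gripper_force: 15.0
```

Request:
{"fn": "shift_gripper", "kwargs": {"steps": [{}, {}]}}

```text
t: 24.1
eef_pos: [0.5026, -0.0188, 0.1868]
eef_rot: [-2.096, -2.339, -0.0]
force: [-0.3, 0.1, -1.2]
opening: 0.0417
gripper_force: 15.0
```

```bash
python3 -c "
from h import *
go(-.059,.109,.037)"
```

```text
go (-0.059, 0.109, 0.037) d goal axes [-0.005  -0.0002  0.1498] d tool axes [-0.0051 -0.0002  0.1498] rot [-0.    -0.001  0.004]
```

Scaled: 0.04 m is 8, 0.035 m is 7.

Request:
{"fn": "shift_gripper", "kwargs": {"steps": [{"d":[-1, 0, 7]}, {"d":[0, 0, 8]}, {"d":[0, 0, 8]}, {"d":[0, 0, 5]}, {"d":[0, 0, 1.8]}]}}

```text
t: 24.6
eef_pos: [0.5021, -0.0233, 0.0357]
eef_rot: [-2.093, -2.338, 0.003]
force: [-10.4, 0.5, 24.9]
opening: 0.0417
gripper_force: 15.0
```

Request:
{"fn": "shift_gripper", "kwargs": {"steps": [{}, {}, {}]}}

```text
t: 24.9
eef_pos: [0.5042, -0.0246, 0.039]
eef_rot: [2.096, 2.338, 0.002]
force: [-0.2, -0.3, -1.2]
opening: 0.0415
gripper_force: 15.0
```

Request:
{"fn": "shift_gripper", "kwargs": {"steps": [{}, {}, {}], "jaw": 0.054}}

```text
t: 25.2
eef_pos: [0.5037, -0.0249, 0.0384]
eef_rot: [2.098, 2.338, 0.001]
force: [-0.2, -0.7, 0.1]
opening: 0.0532
gripper_force: 0.0
```

Request:
{"fn": "shift_gripper", "kwargs": {"steps": [{"d":[0, 0, -6]}, {"d":[0, 0, -10]}, {"d":[0, 0, -10]}, {"d":[8, 2, -2]}, {"d":[9, 2.4, 0]}]}}

```text
t: 25.7
eef_pos: [0.5175, 0.0616, 0.1809]
eef_rot: [2.101, 2.332, 0.007]
force: [1.2, 0.1, 0.1]
opening: 0.0541
gripper_force: 0.0
```

Request:
{"fn": "shift_gripper", "kwargs": {"steps": [{"d":[9, 2.4, 0]}, {"d":[9, 2.4, 0]}, {"d":[9, 2.4, 0]}, {"d":[9, 2.4, 0]}, {"d":[9, 2.4, 0]}], "jaw": 0.07}}

```text
t: 26.2
eef_pos: [0.5513, 0.294, 0.1781]
eef_rot: [-2.098, -2.338, -0.0]
force: [1.0, -0.5, 0.1]
opening: 0.0701
gripper_force: 0.0
```

Request:
{"fn": "shift_gripper", "kwargs": {"steps": [{"d":[9, 2.4, 0]}, {"d":[7.2, 1.6, 0]}, {}, {}, {}]}}

```text
t: 26.7
eef_pos: [0.5627, 0.3731, 0.178]
eef_rot: [2.1, 2.336, -0.001]
force: [-0.4, 0.1, -0.1]
opening: 0.0702
gripper_force: 0.0
```

```bash
python3 -c "
from h import *
go(.0431,.5003,.016);s=chk();save(s,'c5',110,130,340,384)"
```

```text
go (0.0431, 0.5003, 0.016) d goal axes [0.0029 0.001  0.162 ] d tool axes [0.003  0.0011 0.162 ] rot [-0.     0.001  0.001]
brown diff 10.1
cork diff 46.5
yellow diff 53.3
c5 scale 2.3622047244094486
```

View pics/c5.png

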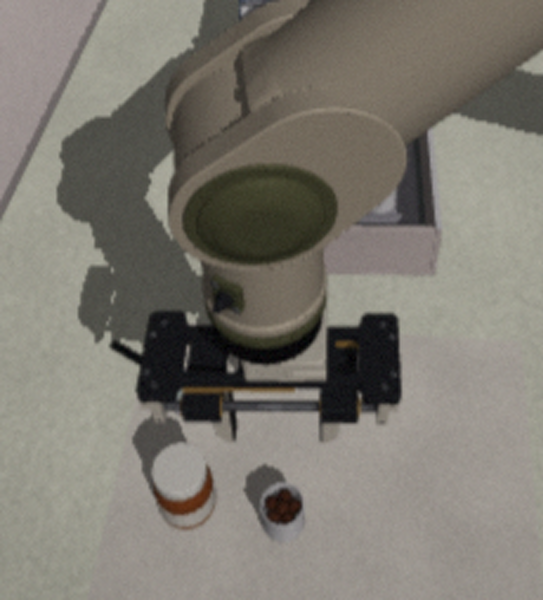

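Brown unmoved; the body would hang close over the jar, so I grasp it turned by 0.6 rad and turn back afterwards.

Request:
{"fn": "shift_gripper", "kwargs": {"steps": [{"d":[0.6, 0.2, 0]}, {"rot":[0, 0, -0.75]}, {"rot":[0, 0, -0.75]}, {"rot":[0, 0, -0.75]}, {"rot":[0, 0, -0.75]}]}}

```text
t: 27.25
eef_pos: [0.5636, 0.3771, 0.1783]
eef_rot: [1.306, 2.857, 0.0]
force: [0.2, 0.2, 0.2]
opening: 0.0699
gripper_force: 0.0
```

Request:
{"fn": "shift_gripper", "kwargs": {"steps": [{"d":[0, 0, 8]}, {"d":[0, 0, 8]}, {"d":[0, 0, 8]}, {"d":[0, 0, 5]}, {"d":[0, 0, 3]}]}}

```text
t: 27.75
eef_pos: [0.5628, 0.3766, 0.0159]
eef_rot: [-1.315, -2.852, 0.003]
force: [0.4, 0.2, -0.4]
opening: 0.07
gripper_force: 0.0
```

Request:
{"fn": "shift_gripper", "kwargs": {"steps": [{}, {}, {}, {}, {}], "jaw": 0.03, "grip_force": 15}}

```text
t: 28.25
eef_pos: [0.5641, 0.3783, 0.0194]
eef_rot: [1.313, 2.853, 0.003]
force: [-1.3, -0.1, 7.6]
opening: 0.0416
gripper_force: 15.0
```

Request:
{"fn": "shift_gripper", "kwargs": {"steps": [{"d":[0, 0, -6]}, {"d":[0, 0, -8]}, {"d":[0, 0, -10]}, {"d":[0, 0, -10]}, {}]}}

```text
t: 28.75
eef_pos: [0.5666, 0.3793, 0.1955]
eef_rot: [1.312, 2.849, 0.016]
force: [0.5, 0.1, -0.6]
opening: 0.0415
gripper_force: 15.0
```

Request:
{"fn": "shift_gripper", "kwargs": {"steps": [{"rot":[0, 0, 0.75]}, {"rot":[0, 0, 0.75]}, {"rot":[0, 0, 0.75]}, {"rot":[0, 0, 0.75]}, {}]}}

```text
t: 29.25
eef_pos: [0.5628, 0.378, 0.1874]
eef_rot: [2.1, 2.336, -0.001]
force: [0.3, 0.5, -0.4]
opening: 0.0417
gripper_force: 15.0
```

Request:
{"fn": "shift_gripper", "kwargs": {"steps": [{"d":[-9, 0.4, 0]}, {"d":[-9, 0.4, 0]}, {"d":[-9, 0.4, 0]}, {"d":[-9, 0.4, 0]}, {"d":[-9, 0.4, 0]}]}}

```text
t: 29.75
eef_pos: [0.5974, 0.1535, 0.1879]
eef_rot: [2.092, 2.344, 0.0]
force: [0.5, 0.2, -1.4]
opening: 0.0419
gripper_force: 15.0
```

Request:
{"fn": "shift_gripper", "kwargs": {"steps": [{"d":[-9, 0.6, 0]}, {"d":[-9, 0.6, 0]}, {"d":[-9, 0.6, 0]}, {"d":[-6.2, 0.6, 0]}, {}]}}

```text
t: 30.25
eef_pos: [0.6277, -0.0147, 0.1885]
eef_rot: [2.099, 2.333, -0.001]
force: [0.5, -0.6, -0.9]
opening: 0.0419
gripper_force: 15.0
```

Request:
{"fn": "shift_gripper", "kwargs": {"steps": [{}, {}]}}

```text
t: 30.45
eef_pos: [0.6271, -0.0071, 0.1877]
eef_rot: [-2.094, -2.341, -0.0]
force: [0.3, 0.2, -0.9]
opening: 0.0418
gripper_force: 15.0
```

```bash
python3 -c "
from h import *
go(.065,.109,.037)"
```

```text
go (0.065, 0.109, 0.037) d goal axes [-0.0036 -0.0013  0.1507] d tool axes [-0.0037 -0.0012  0.1507] rot [-0.    -0.001  0.007]
```

Request:
{"fn": "shift_gripper", "kwargs": {"steps": [{"d":[-0.74, -0.24, 7], "rot":[0, 0, 0.035]}, {"d":[0, 0, 8]}, {"d":[0, 0, 8]}, {"d":[0, 0, 5]}, {"d":[0, 0, 1.6]}]}}

```text
t: 30.95
eef_pos: [0.6248, -0.0103, 0.0372]
eef_rot: [-2.1, -2.332, 0.004]
force: [-12.4, 0.6, 23.1]
opening: 0.0414
gripper_force: 15.0
```

Request:
{"fn": "shift_gripper", "kwargs": {"steps": [{"d":[0, 0, 0.2]}, {}, {}]}}

```text
t: 31.25
eef_pos: [0.6275, -0.0119, 0.0402]
eef_rot: [2.104, 2.331, 0.002]
force: [-0.1, -0.4, -0.6]
opening: 0.042
gripper_force: 15.0
```

Request:
{"fn": "shift_gripper", "kwargs": {"steps": [{}, {}, {}], "jaw": 0.054}}

```text
t: 31.55
eef_pos: [0.6269, -0.0123, 0.0394]
eef_rot: [2.106, 2.33, 0.001]
force: [1.2, -0.2, 0.4]
opening: 0.054
gripper_force: 0.0
```

Request:
{"fn": "shift_gripper", "kwargs": {"steps": [{"d":[0, 0, -6]}, {"d":[0, 0, -10]}, {"d":[0, 0, -12]}, {"d":[-5, -9, 0]}, {"d":[-5, -9, 0]}]}}

```text
t: 32.05
eef_pos: [0.545, -0.0695, 0.1704]
eef_rot: [2.101, 2.331, 0.004]
force: [-0.5, -1.7, -0.8]
opening: 0.0536
gripper_force: 0.0
```

Request:
{"fn": "shift_gripper", "kwargs": {"steps": [{"d":[-5, -9, 0]}, {"d":[-5, -9, 0]}, {"d":[-5, -9, 0]}, {}]}}

```text
t: 32.45
eef_pos: [0.4157, -0.158, 0.1695]
eef_rot: [-2.114, -2.322, 0.001]
force: [1.4, 0.5, -0.8]
opening: 0.054
gripper_force: 0.0
```

```bash
python3 -c "
from h import *
go(0,.177,.06);s=cap('side');t=cap('top')
a=cv2.resize(t['frame'][120:275,80:330,::-1],None,fx=3.2,fy=3.2);cv2.imwrite('pics/c6.png',a);np.savez('c2.npz',t=t,s=s);save(s,'c7',180,130,330,240)"
```

```text
go (0, 0.177, 0.06) d goal axes [0.1924 0.1597 0.1095] d tool axes [0.1941 0.1578 0.1094] rot [-0.002 -0.001 -0.011]
c7 scale 5.333333333333333
```

View pics/c6.png

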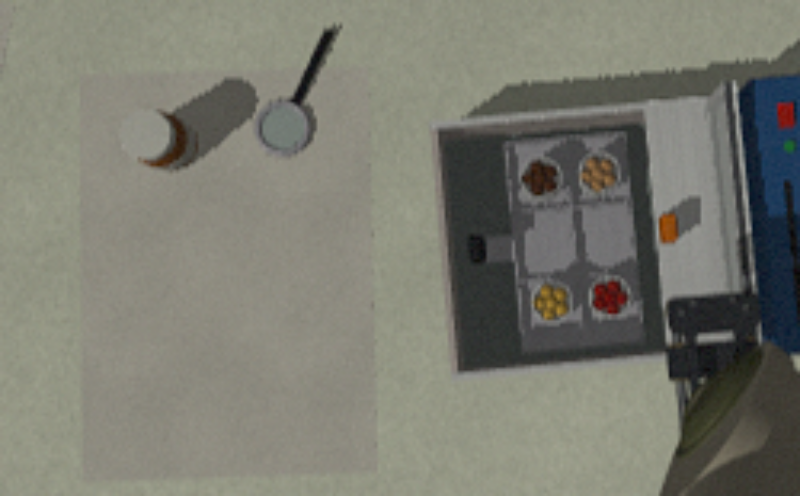

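All four tins stand upright, one per corner cell (brown (540,177), cork (600,173), yellow (550,300), red (608,297) in the crop); jar and lens untouched. Now grip the pull and slide the tray home.

Scaled: 0.048 m is 9.6, 0.042 m is 8.4, -0.011 rad is -0.055.

Request:
{"fn": "shift_gripper", "kwargs": {"steps": [{"d":[9.6, 7.8, 0], "rot":[0, 0, -0.055]}, {"d":[9.6, 7.8, 0]}, {"d":[9.6, 7.8, 0]}, {"d":[9.6, 8.4, 0]}, {}], "jaw": 0.05}}

```text
t: 33.05
eef_pos: [0.5361, 0.0202, 0.1682]
eef_rot: [2.08, 2.354, 0.004]
force: [-0.9, -0.5, 0.7]
opening: 0.0501
gripper_force: 0.0
```

Request:
{"fn": "shift_gripper", "kwargs": {"steps": [{}, {}]}}

```text
t: 33.25
eef_pos: [0.5311, 0.0118, 0.1687]
eef_rot: [-2.093, -2.343, 0.001]
force: [-1.0, -0.3, 0.4]
opening: 0.0499
gripper_force: 0.0
```

```bash
python3 -c "
from h import *
go(0.0015,.176,.058)"
```

```text
go (0.0015, 0.176, 0.058) d goal axes [0.0346 0.0287 0.1107] d tool axes [0.0344 0.029  0.1107] rot [-0.001  0.     0.007]
```

Scaled: 0.035 m is 7, 0.0344 m is 6.88, 0.007 rad is 0.035.

Request:
{"fn": "shift_gripper", "kwargs": {"steps": [{"d":[6.88, 5.8, 0], "rot":[0, 0, 0.035]}, {"d":[0, 0, 6]}, {"d":[0, 0, 7]}, {"d":[0, 0, 6]}, {"d":[0, 0, 3.1]}]}}

```text
t: 33.75
eef_pos: [0.555, 0.0479, 0.0565]
eef_rot: [-2.103, -2.332, 0.003]
force: [-0.2, -0.2, -0.1]
opening: 0.0503
gripper_force: 0.0
```

Request:
{"fn": "shift_gripper", "kwargs": {"steps": [{}, {}]}}

```text
t: 33.95
eef_pos: [0.5563, 0.0481, 0.0589]
eef_rot: [2.104, 2.333, -0.001]
force: [-0.8, -0.6, 0.4]
opening: 0.05
gripper_force: 0.0
```

Request:
{"fn": "shift_gripper", "kwargs": {"steps": [{}, {}, {}, {}, {}], "jaw": 0.015, "grip_force": 20}}

```text
t: 34.45
eef_pos: [0.5555, 0.0494, 0.059]
eef_rot: [-2.101, -2.335, 0.0]
force: [-2.5, 0.3, 6.3]
opening: 0.0259
gripper_force: 20.0
```

```bash
python3 -c "
from h import *
go(0.0015,.04,.058)"
```

```text
go (0.0015, 0.04, 0.058) d goal axes [-0.1362  0.0005  0.001 ] d tool axes [-0.1362  0.0004  0.0009] rot [-0.001 -0.001  0.   ]
```

Scaled: -0.015 m is -3, -0.008 m is -1.6.

Request:
{"fn": "shift_gripper", "kwargs": {"steps": [{"d":[-1.6, 0, 0]}, {"d":[-3, 0, 0]}, {"d":[-3, 0, 0]}, {"d":[-3, 0, 0]}, {"d":[-3, 0, 0]}]}}

```text
t: 34.95
eef_pos: [0.5628, -0.0183, 0.059]
eef_rot: [-2.1, -2.335, -0.0]
force: [-3.8, 1.4, 6.5]
opening: 0.0261
gripper_force: 20.0
```

Request:
{"fn": "shift_gripper", "kwargs": {"steps": [{"d":[-3, 0, 0]}, {"d":[-3, 0, 0]}, {"d":[-3, 0, 0]}, {"d":[-2, 0, 0]}, {"d":[-1.2, 0, 0]}]}}

```text
t: 35.45
eef_pos: [0.5695, -0.0797, 0.059]
eef_rot: [-2.102, -2.334, -0.0]
force: [-2.6, 1.4, 7.9]
opening: 0.0257
gripper_force: 20.0
```

Request:
{"fn": "shift_gripper", "kwargs": {"steps": [{"d":[-0.8, 0, 0]}, {"d":[-0.6, 0, 0]}, {"d":[-0.4, 0, 0]}, {}, {}]}}

```text
t: 35.95
eef_pos: [0.5702, -0.0864, 0.059]
eef_rot: [-2.099, -2.335, -0.001]
force: [-3.1, 4.3, 8.9]
opening: 0.0259
gripper_force: 20.0
```

```bash
python3 -c "
from h import *
go(0.0015,.04,.058)"
```

```text
go (0.0015, 0.04, 0.058) d goal axes [0.0003 0.0001 0.001 ] d tool axes [0.0003 0.0001 0.001 ] rot [-0.001 -0.002  0.001]
```

Request:
{"fn": "shift_gripper", "kwargs": {"steps": [{"d":[-0.6, 0, 0]}, {"d":[-0.2, 0, 0]}, {}, {}]}}

```text
t: 36.35
eef_pos: [0.5702, -0.0866, 0.059]
eef_rot: [-2.093, -2.334, -0.005]
force: [-4.0, 15.2, 13.2]
opening: 0.0257
gripper_force: 20.0
```

Request:
{"fn": "shift_gripper", "kwargs": {"steps": [{"d":[0.6, 0, 0]}, {}, {}, {}], "jaw": 0.05}}

```text
t: 36.75
eef_pos: [0.571, -0.0895, 0.0584]
eef_rot: [2.102, 2.334, -0.0]
force: [-0.3, 0.8, -0.3]
opening: 0.049
gripper_force: 0.0
```

Request:
{"fn": "shift_gripper", "kwargs": {"steps": [{"d":[0, 0, -6]}, {"d":[0, 0, -10]}, {"d":[0, 0, -10]}, {}, {}]}}

```text
t: 37.25
eef_pos: [0.5714, -0.0891, 0.1895]
eef_rot: [2.101, 2.334, 0.003]
force: [-0.8, -0.7, -0.6]
opening: 0.0502
gripper_force: 0.0
```

```bash
python3 -c "
from h import *
go(0.0013,-.0066,.107)
s=cap('side');
print([inv(w(s,251,y,.08)) for y in (185,186.2)]);save(s,'c8',150,90,350,240)"
```

```text
go (0.0013, -0.0066, 0.107) d goal axes [-0.0435 -0.001   0.0825] d tool axes [-0.0435 -0.0012  0.0825] rot [ 0.003  0.    -0.   ]
[array([0.00227702, 0.04386687, 0.08      ]), array([0.00221727, 0.04892234, 0.08      ])]
c8 scale 4.0
```

View pics/c8.png

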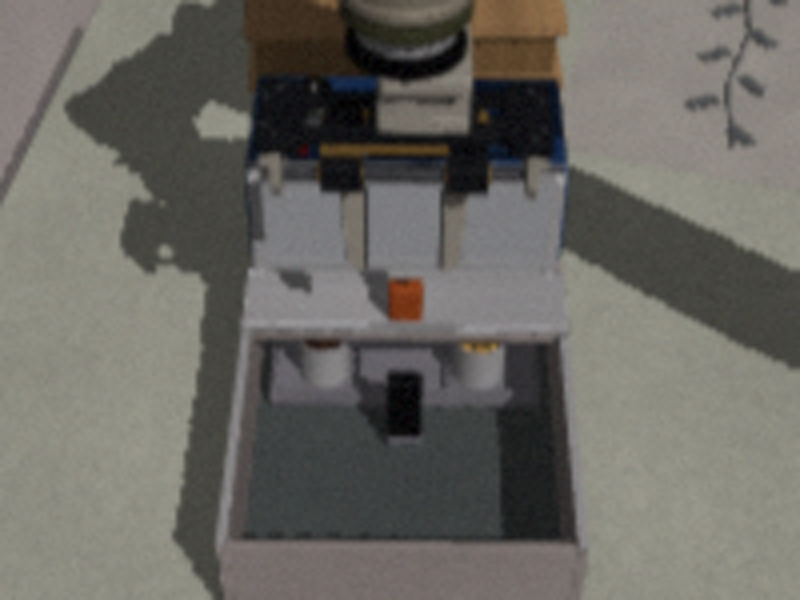

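The tray is at its stop with the tins upright (brown (327,360), yellow (480,365)). That was my last picture but numbers suffice: now the knob.

Scaled: -0.0435 m is -8.7, 0.03 m is 6.

Request:
{"fn": "shift_gripper", "kwargs": {"steps": [{"d":[-8.7, -0.2, 0]}, {"d":[0, 0, 6]}, {"d":[0, 0, 6]}, {"d":[0, 0, 4.4]}, {}]}}

```text
t: 37.8
eef_pos: [0.5717, -0.132, 0.1023]
eef_rot: [-2.098, -2.33, 0.007]
force: [0.5, 0.2, 0.3]
opening: 0.0502
gripper_force: 0.0
```

Request:
{"fn": "shift_gripper", "kwargs": {"steps": [{}, {}]}}

```text
t: 38.0
eef_pos: [0.5747, -0.1326, 0.1069]
eef_rot: [2.102, 2.334, 0.0]
force: [0.2, -0.4, -0.4]
opening: 0.0501
gripper_force: 0.0
```

```bash
python3 -c "
from h import *
go(0.0013,-.0066,.107)"
```

```text
go (0.0013, -0.0066, 0.107) d goal axes [ 0.0001  0.0003 -0.0001] d tool axes [ 0.0001  0.0003 -0.0001] rot [ 0.  0. -0.]
```

Request:
{"fn": "shift_gripper", "kwargs": {"steps": [{}, {}, {}, {}, {}], "jaw": 0.015, "grip_force": 30}}

```text
t: 38.5
eef_pos: [0.5751, -0.1323, 0.1069]
eef_rot: [2.101, 2.334, 0.001]
force: [0.2, 0.1, 3.6]
opening: 0.0258
gripper_force: 30.0
```

```bash
python3 -c "
from h import *
go(0.0013,.1974,.107)"
```

```text
go (0.0013, 0.1974, 0.107) d goal axes [ 2.039e-01 -2.000e-04 -1.000e-04] d tool axes [ 2.039e-01 -1.000e-04 -1.000e-04] rot [0.001 0.    0.   ]
```

Scaled: 0.02 m is 4, 0.01 m is 2.

Request:
{"fn": "shift_gripper", "kwargs": {"steps": [{"d":[2, 0, 0]}, {"d":[4, 0, 0]}, {"d":[4, 0, 0]}, {"d":[4, 0, 0]}, {"d":[4, 0, 0]}]}}

```text
t: 39.0
eef_pos: [0.5653, -0.0415, 0.1068]
eef_rot: [2.101, 2.335, 0.001]
force: [1.7, -0.6, 4.8]
opening: 0.0261
gripper_force: 30.0
```

Request:
{"fn": "shift_gripper", "kwargs": {"steps": [{"d":[4, 0, 0]}, {"d":[4, 0, 0]}, {"d":[4, 0, 0]}, {"d":[4, 0, 0]}, {"d":[3, 0, 0]}]}}

```text
t: 39.5
eef_pos: [0.555, 0.0537, 0.1068]
eef_rot: [-2.1, -2.336, -0.001]
force: [1.1, -0.5, 5.6]
opening: 0.026
gripper_force: 30.0
```

Request:
{"fn": "shift_gripper", "kwargs": {"steps": [{"d":[2, 0, 0]}, {"d":[1.2, 0, 0]}, {"d":[0.8, 0, 0]}, {}, {}]}}

```text
t: 40.0
eef_pos: [0.5532, 0.0699, 0.1068]
eef_rot: [2.102, 2.332, -0.001]
force: [1.1, -8.1, 4.1]
opening: 0.0256
gripper_force: 30.0
```

```bash
python3 -c "
from h import *
go(0.0013,.1974,.107)"
```

```text
go (0.0013, 0.1974, 0.107) d goal axes [ 0.0005  0.0004 -0.0002] d tool axes [ 0.0005  0.0004 -0.0002] rot [ 0.001  0.002 -0.001]
```

Stop felt (8 N) at full travel. Release, retreat and compare with the initial images.

Scaled: 0.003 m is 0.6.

Request:
{"fn": "shift_gripper", "kwargs": {"steps": [{"d":[0.6, 0, 0]}, {}, {}]}}

```text
t: 40.3
eef_pos: [0.5533, 0.0702, 0.1068]
eef_rot: [2.103, 2.327, -0.003]
force: [2.1, -15.5, 2.3]
opening: 0.0259
gripper_force: 30.0
```

Request:
{"fn": "shift_gripper", "kwargs": {"steps": [{"d":[-0.6, 0, 0]}, {}, {}, {}], "jaw": 0.05}}

```text
t: 40.7
eef_pos: [0.5526, 0.0723, 0.1063]
eef_rot: [-2.1, -2.335, 0.0]
force: [-0.6, -0.1, -0.6]
opening: 0.049
gripper_force: 0.0
```

Request:
{"fn": "shift_gripper", "kwargs": {"steps": [{"d":[0, 0, -6]}, {"d":[0, 0, -8]}, {"d":[0, 0, -8]}, {"d":[0, -8, 0]}, {"d":[0, -9, 0]}]}}

```text
t: 41.2
eef_pos: [0.4688, 0.0632, 0.2173]
eef_rot: [2.099, 2.335, 0.004]
force: [-0.6, -0.3, -0.0]
opening: 0.0499
gripper_force: 0.0
```

Request:
{"fn": "shift_gripper", "kwargs": {"steps": [{"d":[-9, -4, 0]}, {"d":[-9, -4, 0]}, {"d":[-9, -2, 0]}, {}, {}]}}

```text
t: 41.7
eef_pos: [0.4327, -0.0774, 0.2166]
eef_rot: [-2.105, -2.332, -0.001]
force: [0.4, 0.7, -0.3]
opening: 0.05
gripper_force: 0.0
```

Run:
```python
from h import *
s=cap('side');t=cap('top');c0=np.load('c0.npz',allow_pickle=True);c2=np.load('c2.npz',allow_pickle=True)
for n,c in(('top',t),('side',s)):
    h=cv2.cvtColor(c['frame'],cv2.COLOR_RGB2HSV);m=cv2.inRange(h,(3,180,120),(18,255,255))
    k,l,st,ce=cv2.connectedComponentsWithStats(m);print(n,[(st[i].tolist(),ce[i].round(1).tolist()) for i in range(1,k) if st[i,4]>15])
for n,p,r in(('lens',(.68,.2533,0),12),('jar',(.655,.363,.06),12),('twig',(.47,-.33,.01),25)):
    a=c2['t'].item();u,v=proj(t,p)[0].astype(int);print(n,np.abs(cv2.blur(a['frame'],(3,3)).astype(float)-cv2.blur(t['frame'],(3,3)))[v-r:v+r,u-r:u+r].mean())
a=cv2.resize(s['frame'][90:240,150:350,::-1],None,fx=2,fy=2);b=cv2.resize(c0['s'].item()['frame'][90:240,150:350,::-1],None,fx=2,fy=2)
cv2.imwrite('pics/end.png',np.hstack([a,b]))
print(ctrl.observe()['force'])
```

```text
top [([219, 194, 4, 8, 29], [220.5, 197.1])]
side [([246, 212, 9, 9, 55], [250.6, 215.0])]
lens 1.6018518518518519
jar 1.65625
twig 18.105733333333333
[-0.69952292  0.0943649   0.12814127]
```

```bash
python3 -c "
from workcell import ctrl
print(ctrl.hand_in())"
```

```text
the job is handed in; nothing more can be done
None
```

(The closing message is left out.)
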